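# Scan a slide box's label, then hold its lid half open

## Robot

A 6-joint arm with a two-finger parallel gripper is mounted at the origin on the work surface; the furniture and walls round the work are solid. World frame = base frame: x ahead of the robot, y to its left, z up, the work surface at z = 0. Lengths are in mm, angles in rad, forces in N, time in s.
With the tool pointing down it reaches from about 350 to 975 mm from the base axis. Payload 7.1 kg.
Tool frame: the origin (TCP) lies midway between the tips of the shut fingers; the grasp point (between the pads) lies 19 mm behind it (ctrl.grasp_offset is the distance from the TCP to the grasp point, in mm); z points along the fingers, y is the line along which they close (so a half turn about z gives the same grasp; the last joint's range is limited). The gripper opens to 88 mm and grips with 3 to 60 N. Pads are 20 mm wide; open, the fingers measure 115 mm over their backs; the gripper's body (75 mm by 178 mm) begins 61 mm behind the grasp point.
Start: joints at [-1.292, 0.423, 1.63, -0, 1.089, -0.019], TCP at [183.404, -597.468, 222.675] pointing down, gripper open.
Joint ranges: [-3, 3], [-0.9, 2.11], [0.09, 2.58], [-1.31, 4.45], [0.11, 2.69], [-2.54, 2.54]. Speed limits (rad/s): [2.39, 2.39, 3.01, 3.14, 3.14, 3.14].

## Interface

Orientations are given as a rotation vector (axis times angle).
In Python, from workcell import sensors, viewer, ctrl gives the robot as it stands. The module is installed in compiled form; this text tells all that it offers.
- The arm moves only by the shell command python3 -m handwheel 'ROWS'. ROWS is JSON, a list of rows, each a list of 7 numbers: the shift along the tool's x, y, z in mm, then the turn, a rotation vector about the tool's x, y, z in rad, then the closure, from 0 (fully open) to 1 (shut). In form: [[x, y, z, rx, ry, rz, jaw], ...]. A call has 1 to 10 rows; each row shifts and turns the commanded pose from where the row before left it, along the tool's axes as they then stand; what a row does not reach is not made up. A row lasts 1/8 s, in which the tool goes at most 62.5 mm and 10.7 degrees, less where a joint would pass 70% of its speed; a pose out of reach is approached as far as the arm can. A call is refused whole if a number of a shift passes 62.5 or a number of a turn 0.188, either way. A call with a gripper value outside its range is refused whole. The fingers move at their own pace and stop on an object; the grip force is fixed at half the most. Time passes only in rows, so rows that do not move let the fingers close. It gives the time, the measured TCP pose, the force, the opening and the grip force at its end, in the units of the state.
- sensors.get_obs(): the state, without advancing time (a new reading comes with each control period).
- viewer.get_image(name): name is "side" or "top" or "wrist"; returns a dict with "frame" (384x512x3 uint8, blue, green, red), "fov_y" (degrees; the focal length in pixels is half the picture's height over the tangent of half this angle, whatever the lens; pixels are square), "cx", "cy" (the principal point, pixels), "R" (3x3) and "t" (3): a world point X has camera coordinates R X + t. Camera axes: x right, y down, z forward; pixel columns grow to the right and rows downward; lengths in mm; the calibration is good to about 2 mm. A picture is of the moment at which its call begins. There is no depth.
- ctrl.close_job(): hands the job in; it is judged then, once.
The state is a dict: "t": time; "qpos": joint angles; "qvel": joint speeds; "joint_torque": joint torques, N m; "ee_pos": TCP position; "orientation": TCP orientation; "ft_force": force on the tool from outside, world axes, zero at the start; "moment": the same for the moment, N m; "width": finger opening in mm; "grasp_force": force on a finger pad.
Only numpy, scipy, OpenCV 4.12 (cv2) and the standard library are available. Lean on these libraries where they do the work, as an engineer would, in place of code of your own. Each camera call takes 0.05 s, during which the arm holds its last target. There are 200 camera calls.

## Task

Pick up the grey code reader from its round charging pad and hold it still, upright, for two seconds with its bottom window about 7 cm above the middle of the white label on the slide box's lid; then stand it back on the pad, setting it down rather than dropping it, and let go. Then lift the lid of the slide box, which has a metal tab for this, and finish holding it at 45 degrees, without letting go, so that the slides can be looked at. Leave the petri dish, the rock and the calculator where they are.

Things in the scene. Friction and masses are not known exactly. Their poses are not given: they have to be found in the camera images.
- reader: Stubby grey code reader, a loose round upright rod with a wider foot, 122 mm tall, about 0.16 kg: foot 46 mm across up to 26 mm, tapering to a 32 mm grip from 42 to 116 mm above its underside. Its window is the flat underside. Origin: centre of the underside (the window); z points up along its axis when it stands. It starts standing on the charging pad.
- dock: Flat round grey charging pad fixed to the bench, 90 mm across, 6 mm thick, flat top with a darker disc. Origin: centre of its underside, on the bench.
- slide_box: Closed dark green slide box, 100 mm deep (its x) by 205 mm wide (its y) by 39 mm high with the lid closed, fixed to the bench, turned by up to 0.35 rad either way. Origin: centre of its underside; its x axis points from the front edge, which faces the robot and has the tab, to the hinge edge at the back; z up.
- hinge (a point): A point on the lid's hinge line, at the middle of the slide box's back edge: 50 mm behind and 26.5 mm above the box's origin. Axes as the box's; the hinge line runs along the box's y axis.
- label (a point): Middle of the paper label on top of the lid (white, 120 x 54 mm, its long side along the box's y; its middle lies 11 mm towards +y of the middle of the lid). With the lid closed it lies 39 mm above the bench; its z axis points out of the lid.
- tab_foot (a point): Lift tab: upright aluminium fin with a rounded top at the middle of the lid's front edge, 28 mm tall, 10 mm thick along the box's y, 16 mm long along the box's x, on a 2 mm foot plate 40 mm wide. This point: centre of its foot, on the lid's top; axes as the box's when closed, turning with the lid.
- tab_grip (a point): Point in the tab 22 mm above the lid's top, a good height to pinch it. Lid closed: 91 mm in front of and 34 mm above the hinge line, 61 mm above the bench; it moves with the lid. Pinched on its flat sides (fingers closing along the box's y) the tab can turn between the fingers as the lid swings, so the hand need not tilt.
- slide_box_lid (a joint): Angle of the slide box's lid in rad: 0 closed, growing as the front edge swings up and back; 0.785 is 45 degrees; stop at 2.0. The hinge is nearly free of friction and the lid (about 0.1 kg) falls shut from 45 degrees when it is not held.
- petri_dish: Bystander: lidded clear petri dish, 63 mm across, 15 mm high. Origin: centre of its underside.
- rock: Bystander: brown-grey rock sample, 59 x 69 x 40 mm. Origin: centre of its underside.
- calculator: Bystander: grey pocket calculator, 130 x 76 x 15 mm. Origin: centre of its underside.

How it is judged:
By the outcome, as a careful person would: the job done as asked, in the order asked, and still so for the second after the job is handed in, while the arm keeps its last pose, push and grip.
It also fails if it takes over 58 s, if anything falls off the work surface, if the arm or the gripper's body presses on something with over 40 N, if the wrist force passes 120 N, or if a joint passes its speed limit or range.

## Working session

There is one attempt and no reset: what is moved stays moved. The work goes in short steps, Python scripts to look and compute and a shell command to move; the robot and the scene stay as the last step left them, time stands still between calls to the robot, and variables do not carry over. Pictures are saved under pics/ and viewed, at most 10 in all, crops included, and the job is handed in when it is done.

```bash
mkdir -p pics; cat > h.py <<'E'
import numpy as np, cv2
from workcell import sensors, viewer, ctrl
def cam(n):
    d=viewer.get_image(n); d['f']=192/np.tan(np.radians(d['fov_y'])/2); d['R']=np.array(d['R']); d['t']=np.array(d['t']); return d
def ray(d,u,v):
    r=d['R'].T@np.array([(u-d['cx'])/d['f'],(v-d['cy'])/d['f'],1]); return -d['R'].T@d['t'],r
def onz(d,u,v,z):
    c,r=ray(d,u,v); return c+r*(z-c[2])/r[2]
def proj(d,X):
    p=d['R']@np.array(X)+d['t']; return p[:2]/p[2]*d['f']+[d['cx'],d['cy']]
E
python3 - <<'E'
from h import *
ims=[]
for n in ['top','side']:
    d=cam(n); cv2.imwrite(f'pics/{n}0.png',d['frame']); print(n,d['fov_y'],d['cx'],d['cy'],-d['R'].T@d['t'],d['R'][2])
o=sensors.get_obs(); print(o)
E
```

```text
top 44.58196078090906 255.8623508512315 187.49616777284024 [ 394.07698264   84.30805597 1461.77681901] [ 0.07486228  0.01622481 -0.99706188]
side 56.46924513274087 252.8074548311753 189.79891921672484 [ 483.46517137 -823.84270384  545.95043131] [ 0.01207038  0.89053953 -0.45474571]
{'t': 0.1, 'qpos': array([-1.29199429e+00,  4.23770134e-01,  1.63056640e+00,  1.76351245e-05,
        1.08863553e+00, -1.89740334e-02]), 'qvel': array([ 0.00052787, -0.00052335, -0.00163729, -0.00078805,  0.00016235,
        0.00041912]), 'joint_torque': array([ 3.20988065e-04, -5.45614672e+01, -2.74323857e+01,  6.45438046e-02,
        1.87450543e-02, -1.83573400e-05]), 'ee_pos': array([ 183.28178389, -597.01016979,  221.9944123 ]), 'orientation': array([-3.10548332e+00, -4.65803418e-01,  2.56263131e-04]), 'ft_force': array([0.06210948, 0.40651556, 0.3401297 ]), 'moment': array([ 0.07386292, -0.00061516,  0.02926419]), 'grasp_force': 0.0, 'width': 87.64730007076642}
```

View pics/top0.png

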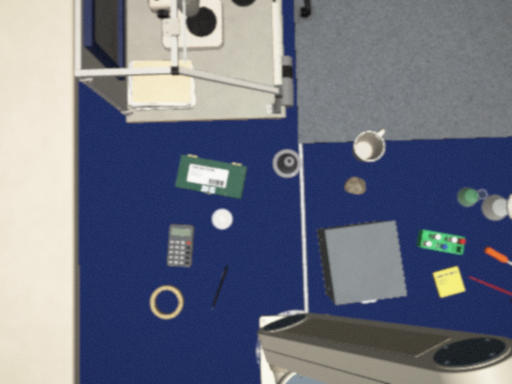

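View pics/side0.png

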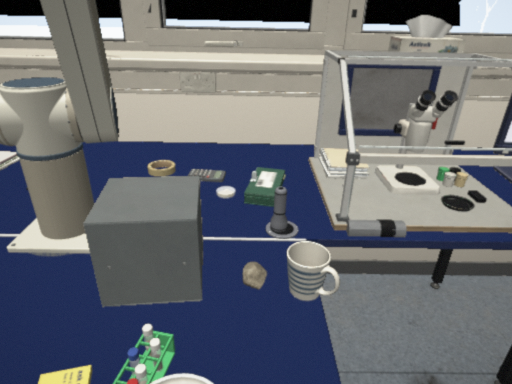

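```bash
python3 - <<'E'
from h import *
d=cam('top'); s=cam('side'); f=d['frame']; hsv=cv2.cvtColor(f,cv2.COLOR_BGR2HSV)
def big(m,x0,y0,x1,y1):
    k=np.zeros_like(m);k[y0:y1,x0:x1]=m[y0:y1,x0:x1]
    return max(cv2.findContours(k,cv2.RETR_EXTERNAL,cv2.CHAIN_APPROX_NONE)[0],key=cv2.contourArea)
g=cv2.inRange(hsv,(60,60,20),(95,255,140))
c=big(g,165,145,260,205); r=cv2.minAreaRect(c); print('box',r)
P=np.array([onz(d,*p,39)[:2] for p in cv2.boxPoints(r)]); print(P.round(1),P.mean(0))
e=P-np.roll(P,1,0); print([(np.hypot(*v).round(1),np.arctan2(v[1],v[0]).round(3)) for v in e])
w=cv2.inRange(hsv,(0,0,150),(180,60,255))
c=big(w,183,160,230,187); r=cv2.minAreaRect(c); print('label',r)
P=np.array([onz(d,*p,39)[:2] for p in cv2.boxPoints(r)]); print(P.round(1),P.mean(0))
c=big(w,205,205,240,232); r=cv2.minEnclosingCircle(c); print('dish',r,onz(d,*r[0],10))
for nm,p,z in [('rock',(355,186),20),('graybox',(347,232),150),('graybox',(406,300),150)]: print(nm,onz(d,*p,z).round())
gm=cv2.inRange(hsv,(0,0,60),(180,110,255))
c=big(gm,265,140,297,185); r=cv2.minEnclosingCircle(c); print('dock',r,cv2.fitEllipse(c),onz(d,*r[0],6),onz(d,*cv2.fitEllipse(c)[0],6))
for p in [(282,188),(268,229),(298,229)]: print('side top of reader',onz(s,*p,128).round(), onz(s,*p,6).round())
print('graybox side', [ [z,onz(s,112,178,z).round().tolist(),onz(s,203,180,z).round().tolist()] for z in (150,200,250)])
cv2.imwrite('pics/t1.png',np.hstack([cv2.resize(f[140:235,160:310],None,fx=4,fy=4,interpolation=2)]))
cv2.imwrite('pics/s1.png',cv2.resize(s['frame'][155:245,180:310],None,fx=5,fy=5,interpolation=2))
E
```

```text
box ((210.70333862304688, 176.28201293945312), (66.738525390625, 32.44329071044922), 10.5391845703125)
[[512.6 354.7]
 [610.3 334.9]
 [566.3 134.3]
 [469.2 155. ]] [539.60338005 244.71690341]
[(np.float64(204.3), np.float64(1.357)), (np.float64(99.7), np.float64(-0.2)), (np.float64(205.3), np.float64(-1.787)), (np.float64(99.3), np.float64(2.931))]
label ((207.04054260253906, 176.25674438476562), (40.93534469604492, 20.87866973876953), 9.462322235107422)
[[520.6 323.3]
 [583.7 311.6]
 [559.1 188.2]
 [496.3 200.2]] [539.92219934 255.80343139]
dish ((221.68650817871094, 218.86508178710938), 10.532240867614746) [408.8741836  216.56721853  10.        ]
rock [ 498. -197.   20.]
graybox [ 361. -144.  150.]
graybox [ 171. -297.  150.]
dock ((286.5202331542969, 163.14080810546875), 15.403514862060547) ((284.9978942871094, 163.04518127441406), (25.73465919494629, 30.970304489135742), 178.35623168945312) [576.80179366   9.99894415   6.        ] [577.25041031  14.74043171   6.        ]
side top of reader [571.   8. 128.] [596. 251.   6.]
side top of reader [ 526. -187.  128.] [539.  -1.   6.]
side top of reader [ 590. -185.  128.] [621.   2.   6.]
graybox side [[150, [134.0, 4.0, 150.0], [367.0, 2.0, 150.0]], [200, [178.0, -100.0, 200.0], [382.0, -102.0, 200.0]], [250, [223.0, -205.0, 250.0], [396.0, -207.0, 250.0]]]
```

View pics/t1.png

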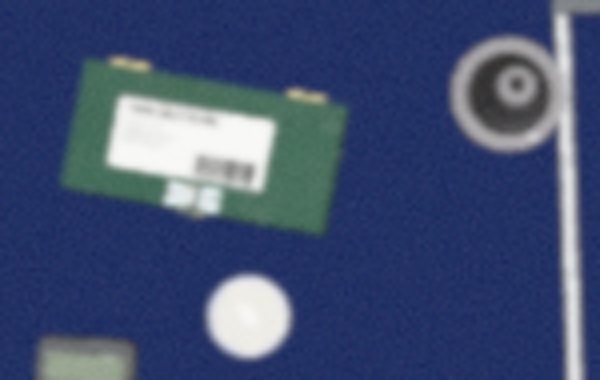

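View pics/s1.png

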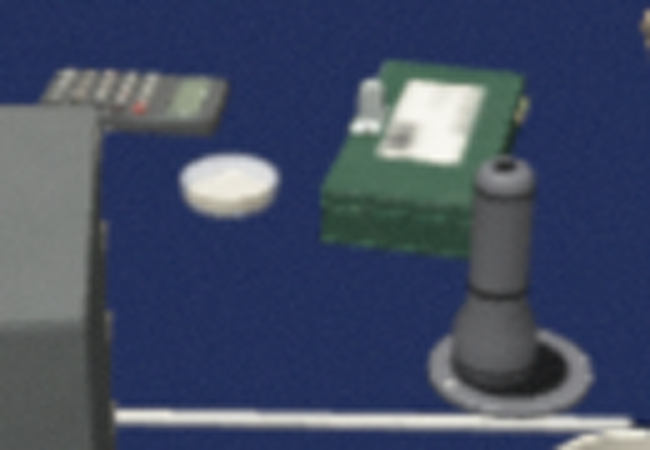

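The top view shows the green box around (211,176), with the label at (207,175) and the tab at its lower edge. The reader and pad are at (287,163) and the dish is at (222,219). In the side crop the reader stands upright on its pad, with its cap at about (281,188). The tab top is at about (254,171). A tall grey box stands between the start pose and the reader, so I'll lift first.

```bash
cat >> h.py <<'E'
def tri(a,pa,b,pb):
    c1,r1=ray(a,*pa);c2,r2=ray(b,*pb)
    s=np.linalg.lstsq(np.c_[r1,-r2],c2-c1,rcond=None)[0]
    p,q=c1+r1*s[0],c2+r2*s[1]; return ((p+q)/2).round(1),np.linalg.norm(p-q).round(1)
from scipy.spatial.transform import Rotation as Ro
def delta(tgt,yaw=None):
    "tool-frame shift to target TCP; yaw=desired direction of tool x"
    o=sensors.get_obs(); R=Ro.from_rotvec(o['orientation']).as_matrix()
    print('t',round(o['t'],2),'tcp',o['ee_pos'].round(1),'yawx',np.arctan2(R[1,0],R[0,0]).round(4),'tilt',R[:2,2].round(4),'w',round(o['width'],1),'gf',round(o['grasp_force'],1),'F',o['ft_force'].round(1))
    if tgt is not None: print('shift',(R.T@(np.array(tgt)-o['ee_pos'])).round(1))
E
python3 - <<'E'
from h import *
d=cam('top'); s=cam('side')
print('reader top',onz(d,289.25,161.3,128),tri(d,(289.25,161.3),s,(281,188)))
print('dock',onz(d,286.6,163.5,6), 'side dock', onz(s,180+511/5,155+370/5,6))
print('tab foot',onz(d,160+192/4,140+195/4,41),onz(s,180+367/5,155+127/5,41),'tabtop',onz(s,254,171.2,66))
print('label side',onz(s,180+432/5,155+121/5,39))
print('gbox corners',tri(d,(396,222),s,(203,180)),tri(d,(318,230),s,(112,178)),'mug',onz(d,369,146,100))
print('post',tri(d,(283,90),s,(345,62)), tri(d,(175,70),s,(330,52)),tri(d,(283,3),s,(345,62)))
delta([576,8,320],-.21)
E
python3 -m handwheel '[[0,0,-20,0,0,0.127,0],[0,0,-35,0,0,0.127,0],[0,0,-35,0,0,0.127,0],[0,0,-25,0,0,0.127,0],[0,0,0,0,0,0,0]]'
python3 -c "
from h import *
delta([576,10,320])"
```

```text
reader top [566.55073685   8.24075709 128.        ] (array([567.4,   8.2, 127.7]), np.float64(1.5))
dock [575.66449867   9.78800591   6.        ] side dock [5.77739445e+02 2.52551400e-01 6.00000000e+00]
tab foot [501.31933782 253.36370155  41.        ] [499.00652356 232.74672509  41.        ] tabtop [500.51830266 250.61240151  66.        ]
label side [542.23514816 247.90754772  39.        ]
gbox corners (array([ 393.7, -246.6,  269. ]), np.float64(16.3)) (array([280. , -93.1, 207.6]), np.float64(193.1)) mug [ 607.9126621  -227.57088273  100.        ]
post (array([692.5,  33.1, 437.7]), np.float64(11.5)) (array([725.5, 275.9, 439.1]), np.float64(27.8)) (array([778.7,  45.6, 472.1]), np.float64(166.9))
t 0.3 tcp [ 183.4 -597.3  222.4] yawx 0.2978 tilt [-0.0001  0.0005] w 87.7 gf 0.0 F [ 0.2 -0.4  0.1]
shift [ 553.  -463.5  -97.3]
t: 0.92
ee_pos: [183.7, -598.5, 339.7]
orientation: [3.121, -0.327, 0.002]
ft_force: [0.1, -0.1, -0.1]
width: 87.7
grasp_force: 0.0
t 0.93 tcp [ 183.7 -598.5  339.7] yawx -0.2091 tilt [ 0.0012 -0.0041] w 87.7 gf 0.0 F [ 0.1 -0.1 -0.1]
shift [ 257.5 -676.7   17.7]
```

```bash
python3 -m handwheel '[[9,-24,0,0,0,0,0],[18,-48,0,0,0,0,0],[20,-54,0,0,0,0,0],[20,-54,0,0,0,0,0],[20,-54,0,0,0,0,0],[20,-54,0,0,0,0,0],[20,-54,0,0,0,0,0],[20,-54,0,0,0,0,0],[20,-54,0,0,0,0,0],[20,-54,0,0,0,0,0]]'
python3 -m handwheel '[[20,-54,0,0,0,0,0],[20,-54,0,0,0,0,0],[15,-40,0,0,0,0,0],[7,-21,0,0,0,0,0],[0,0,0,0,0,0,0],[0,0,0,0,0,0,0]]'
python3 - <<'E'
from h import *
delta([567,8,170])
d=cam('wrist'); cv2.imwrite('pics/w1.png',d['frame'])
print(proj(d,[567,8,128]),proj(d,[567,8,6]),proj(d,[576,9,6]))
E
```

```text
t: 2.17
ee_pos: [470.9, -140.5, 336.1]
orientation: [-3.124, 0.325, 0.004]
ft_force: [0.5, -0.2, 0.6]
width: 87.8
grasp_force: 0.0
t: 2.92
ee_pos: [566.4, 7.9, 337.2]
orientation: [3.124, -0.33, -0.002]
ft_force: [-0.7, 0.4, 0.4]
width: 87.7
grasp_force: 0.0
t 2.92 tcp [566.4   7.9 337.2] yawx -0.2104 tilt [-0.0012 -0.0004] w 87.7 gf 0.0 F [-0.7  0.4  0.4]
shift [  0.8  -0.3 167.2]
[255.86063883 166.56305181] [255.83812109 150.93358353] [253.87025934 145.03372316]
```

View pics/w1.png

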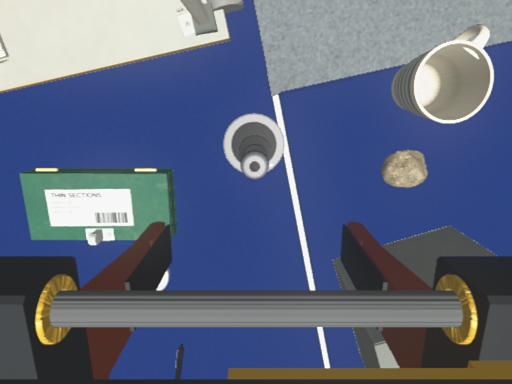

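The reader cap is at (255,165) and the pad centre at (253,144), both matching the predicted positions. The tab is at (95,237) and the label centre at (90,208). I'll descend and grip.

```bash
python3 -c "
from h import *
d=cam('wrist')
h=cv2.cvtColor(d['frame'],cv2.COLOR_BGR2HSV);g=cv2.inRange(h,(60,60,20),(95,255,160));g[:,180:]=0;g[:160]=0;g[245:]=0
print('label',onz(d,90,208,39),'tabfoot',onz(d,101,236,41),'tabtop',onz(d,95,237,67))
"
python3 -m handwheel '[[0,0,20,0,0,0,0],[0,0,40,0,0,0,0],[0,0,40,0,0,0,0],[0,0,40,0,0,0,0],[0,0,40,0,0,0,0],[1,0,40,0,0,0,0],[0,0,30,0,0,0,0],[0,0,14,0,0,0,0],[0,0,0,0,0,0,0]]'
python3 -m handwheel '[[0,0,0,0,0,0,0.5],[0,0,0,0,0,0,1],[0,0,0,0,0,0,1],[0,0,0,0,0,0,1],[0,0,0,0,0,0,1],[0,0,0,0,0,0,1]]'
python3 -c "
from h import *
delta(None)"
```

```text
label [541.65043778 254.72888527  39.        ] tabfoot [498.21900287 252.17133243  41.        ] tabtop [506.35245802 245.97067149  67.        ]
t: 4.15
ee_pos: [567.9, 7.9, 73.4]
orientation: [3.124, -0.331, -0.002]
ft_force: [0.0, 0.4, -0.4]
width: 87.9
grasp_force: 0.0
t: 4.9
ee_pos: [568.3, 8.6, 73.6]
orientation: [-3.124, 0.33, 0.0]
ft_force: [0.2, -1.2, -0.8]
width: 31.5
grasp_force: 30.4
t 4.9 tcp [568.3   8.6  73.6] yawx -0.2102 tilt [-0.0001  0.    ] w 31.5 gf 30.4 F [ 0.2 -1.2 -0.8]
```

```bash
python3 -m handwheel '[[0,0,-8,0,0,0,1],[0,0,-20,0,0,0,1],[0,0,-25,0,0,0,1],[0,0,-25,0,0,0,1],[0,0,-18,0,0,0,1],[0,0,-7,0,0,0,1],[-3,-9,0,0,0,0,1],[-7,-22,0,0,0,0,1],[-10,-30,0,0,0,0,1],[-10,-30,0,0,0,0,1]]'
python3 -m handwheel '[[-10,-30,0,0,0,0,1],[-10,-30,0,0,0,0,1],[-10,-30,0,0,0,0,1],[-9,-29,0,0,0,0,1],[-6,-17,0,0,0,0,1],[-3,-8,0,0,0,0,1],[0,0,0,0,0,0,1],[0,0,0,0,0,0,1]]'
python3 - <<'E'
from h import *
delta([541.6,255.3,176.6])
d=cam('side'); cv2.imwrite('pics/s2.png',cv2.resize(d['frame'][60:240,180:360],None,fx=3,fy=3,interpolation=2))
print((proj(d,[541.6,255.3,109])-[180,60])*3)
E
```

```text
t: 6.15
ee_pos: [557.0, 105.0, 175.4]
orientation: [3.124, -0.33, -0.003]
ft_force: [-0.3, 0.4, -1.0]
width: 31.2
grasp_force: 30.0
t: 7.15
ee_pos: [541.1, 253.9, 176.6]
orientation: [3.124, -0.331, -0.0]
ft_force: [-0.9, 0.1, -1.9]
width: 31.4
grasp_force: 30.0
t 7.15 tcp [541.1 253.9 176.6] yawx -0.2109 tilt [-0.0002 -0.0003] w 31.4 gf 30.0 F [-0.9  0.1 -1.9]
shift [ 0.2 -1.5 -0. ]
[260.82774906 296.17558457]
```

View pics/s2.png

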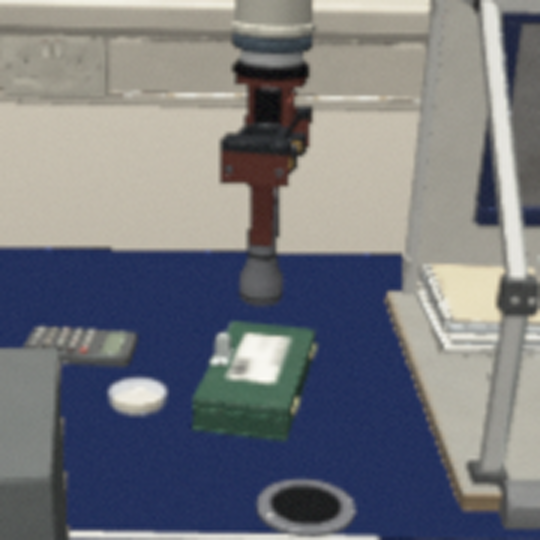

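The reader hangs upright over the label, with its underside at crop (262,297) against a predicted (261,296). I'll hold it there for 2.5 s, then carry it back.

```bash
python3 -m handwheel '[[0,0,0,0,0,0,1],[0,0,0,0,0,0,1],[0,0,0,0,0,0,1],[0,0,0,0,0,0,1],[0,0,0,0,0,0,1],[0,0,0,0,0,0,1],[0,0,0,0,0,0,1],[0,0,0,0,0,0,1],[0,0,0,0,0,0,1],[0,0,0,0,0,0,1]]'
python3 -m handwheel '[[0,0,0,0,0,0,1],[0,0,0,0,0,0,1],[0,0,0,0,0,0,1],[0,0,0,0,0,0,1],[0,0,0,0,0,0,1],[0,0,0,0,0,0,1],[0,0,0,0,0,0,1],[0,0,0,0,0,0,1],[0,0,0,0,0,0,1],[0,0,0,0,0,0,1]]'
python3 -m handwheel '[[3,9,0,0,0,0,1],[7,22,0,0,0,0,1],[11,30,0,0,0,0,1],[11,30,0,0,0,0,1],[11,30,0,0,0,0,1],[11,30,0,0,0,0,1],[11,30,0,0,0,0,1],[10,28,0,0,0,0,1],[6,16,0,0,0,0,1],[2,7,0,0,0,0,1]]'
python3 -m handwheel '[[0,0,10,0,0,0,1],[0,0,20,0,0,0,1],[0,0,25,0,0,0,1],[0,0,20,0,0,0,1],[0,0,12,0,0,0,1],[0,0,6,0,0,0,1],[0,0,2,0,0,0,1],[0,0,2,0,0,0,1],[0,0,0,0,0,0,1],[0,0,0,0,0,0,1]]'
python3 -c "
from h import *
delta([575,9,73.6])"
```

```text
t: 8.45
ee_pos: [541.1, 254.7, 176.7]
orientation: [3.124, -0.33, -0.0]
ft_force: [0.2, -0.2, -0.7]
width: 31.7
grasp_force: 30.0
t: 9.7
ee_pos: [541.1, 254.7, 176.7]
orientation: [3.124, -0.33, -0.0]
ft_force: [0.2, -0.0, -0.3]
width: 31.6
grasp_force: 30.0
t: 10.95
ee_pos: [573.7, 9.1, 176.7]
orientation: [-3.124, 0.332, 0.0]
ft_force: [-0.8, -0.7, -0.8]
width: 31.7
grasp_force: 30.0
t: 12.2
ee_pos: [574.1, 10.4, 80.1]
orientation: [-3.124, 0.33, -0.001]
ft_force: [-0.3, -0.4, -1.5]
width: 31.5
grasp_force: 30.0
t 12.2 tcp [574.1  10.4  80.1] yawx -0.2103 tilt [ 0.0007 -0.    ] w 31.5 gf 30.0 F [-0.3 -0.4 -1.5]
shift [1.2 1.2 6.5]
```

```bash
python3 -m handwheel '[[0,0,2,0,0,0,1],[0,0,1.5,0,0,0,1],[0,0,1,0,0,0,1],[0,0,0.7,0,0,0,1],[0,0,0.5,0,0,0,1],[0,0,0.4,0,0,0,1],[0,0,0,0,0,0,1],[0,0,0,0,0,0,1]]'
```

```text
t: 13.2
ee_pos: [573.9, 10.5, 73.6]
orientation: [-3.124, 0.33, -0.0]
ft_force: [-0.5, -0.1, -1.2]
width: 31.6
grasp_force: 30.0
```

```bash
python3 -m handwheel '[[0,0,0.3,0,0,0,1],[0,0,0.3,0,0,0,1],[0,0,0,0,0,0,1]]'; python3 -m handwheel '[[0,0,0.3,0,0,0,1],[0,0,0.3,0,0,0,1],[0,0,0,0,0,0,1]]'
```

```text
t: 13.58
ee_pos: [574.0, 10.4, 73.6]
orientation: [3.124, -0.329, 0.001]
ft_force: [-1.9, 0.4, 6.1]
width: 31.0
grasp_force: 30.0
t: 13.95
ee_pos: [574.1, 10.5, 73.6]
orientation: [-3.124, 0.33, -0.001]
ft_force: [-3.2, 0.8, 11.8]
width: 31.4
grasp_force: 30.0
```

Contact. I'll ease off slightly, open, and lift away.

```bash
python3 -m handwheel '[[0,0,-0.6,0,0,0,1],[0,0,0,0,0,0,0.8],[0,0,0,0,0,0,0.4],[0,0,0,0,0,0,0],[0,0,0,0,0,0,0],[0,0,0,0,0,0,0],[0,0,0,0,0,0,0]]'
python3 -m handwheel '[[0,0,-10,0,0,0,0],[0,0,-25,0,0,0,0],[0,0,-30,0,0,0,0],[0,0,-30,0,0,0,0],[0,0,-20,0,0,0,0],[0,0,-8,0,0,0,0],[0,0,0,0,0,0,0]]'
python3 - <<'E'
from h import *
delta([500.4,253.2,196.7])
s=cam('side');w=cam('wrist');cv2.imwrite('pics/s3.png',np.hstack([cv2.resize(s['frame'][120:270,180:330],(400,400)),cv2.resize(w['frame'],(400,400))]))
E
```

```text
t: 14.82
ee_pos: [573.8, 10.4, 72.9]
orientation: [3.124, -0.33, -0.0]
ft_force: [-0.3, -0.3, 0.5]
width: 77.9
grasp_force: 0.0
t: 15.7
ee_pos: [574.0, 10.4, 196.5]
orientation: [-3.124, 0.33, -0.002]
ft_force: [0.1, 0.5, -0.7]
width: 88.0
grasp_force: 0.0
t 15.7 tcp [574.   10.4 196.5] yawx -0.2102 tilt [0.001 0.   ] w 88.0 gf 0.0 F [ 0.1  0.5 -0.7]
shift [-122.6 -222.1   -0.3]
```

View pics/s3.png

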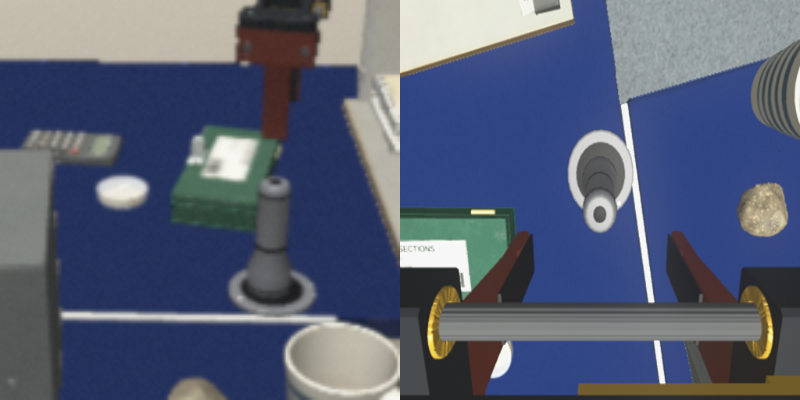

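The reader stands upright and centred on the pad. I'll move above the tab and go down around it.

```bash
python3 -m handwheel '[[-8,-14,0,0,0,0,0],[-15,-27,0,0,0,0,0],[-20,-36,0,0,0,0,0],[-20,-36,0,0,0,0,0],[-20,-36,0,0,0,0,0],[-18,-33,0,0,0,0,0],[-13,-25,0,0,0,0,0],[-6,-11,0,0,0,0,0],[-2.5,-4,0,0,0,0,0],[0,0,0,0,0,0,0]]'
python3 -m handwheel '[[0,0,20,0,0,0,0],[0,0,30,0,0,0,0],[0,0,25,0,0,0,0],[0,0,10,0,0,0,0],[0,0,5,0,0,0,0],[0,0,0,0,0,0,0]]'
python3 - <<'E'
from h import *
delta([500.4,253.2,46])
s=cam('side');w=cam('wrist');cv2.imwrite('pics/s4.png',np.hstack([cv2.resize(s['frame'][100:220,200:320],(380,380)),w['frame'][-380:,50:462]]))
for p in [(500.4,253.2,67),(500.4,253.2,41),(541.6,255.3,39)]: print(proj(w,p)-[50,4])
E
```

```text
t: 17.05
ee_pos: [500.3, 252.8, 195.8]
orientation: [3.124, -0.33, -0.0]
ft_force: [-0.1, 0.2, 0.0]
width: 87.9
grasp_force: 0.0
t: 17.8
ee_pos: [500.8, 253.0, 106.4]
orientation: [-3.124, 0.33, -0.001]
ft_force: [0.2, 0.6, -0.1]
width: 87.9
grasp_force: 0.0
t 17.8 tcp [500.8 253.  106.4] yawx -0.2106 tilt [0.0005 0.0002] w 87.9 gf 0.0 F [ 0.2  0.6 -0.1]
shift [-0.4 -0.1 60.4]
[206.44496981 214.83756792]
[206.42086903 202.47117618]
[190.7174495  145.42353158]
```

View pics/s4.png

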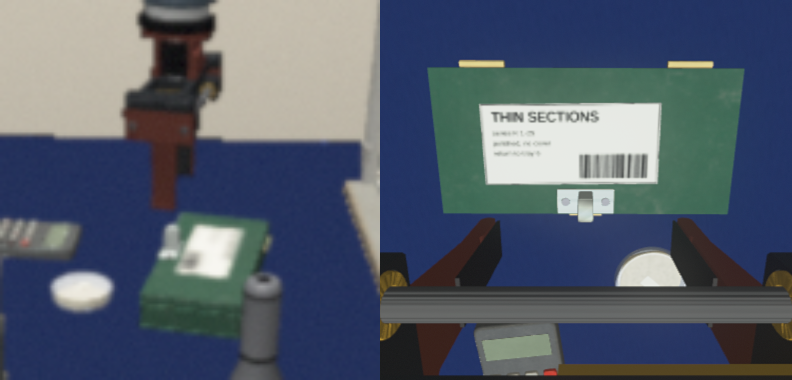

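The tab foot is at crop (205,202) and its top at about (206,213), on prediction, and the box edges are square to the gripper. I'll descend and pinch.

```bash
python3 -m handwheel '[[0,0,20,0,0,0,0],[0,0,20,0,0,0,0],[0,0,12,0,0,0,0],[0,0,6,0,0,0,0],[0,0,2.4,0,0,0,0],[0,0,0,0,0,0,0.5],[0,0,0,0,0,0,1],[0,0,0,0,0,0,1],[0,0,0,0,0,0,1],[0,0,0,0,0,0,1]]'
python3 -m handwheel '[[0,0,0,0,0,0,1],[0,0,0,0,0,0,1]]'
python3 - <<'E'
from h import *
delta(None)
a0=np.arctan2(38,91); r=np.hypot(91,38)
for k in range(0,51,5):
    a=a0+np.radians(k); print(k,(91-r*np.cos(a)).round(1),(r*np.sin(a)-38).round(1))
E
```

```text
t: 19.15
ee_pos: [500.4, 253.1, 45.7]
orientation: [-3.124, 0.33, -0.0]
ft_force: [-0.2, -0.0, -0.5]
width: 41.0
grasp_force: 0.0
t: 19.4
ee_pos: [500.4, 253.1, 45.6]
orientation: [3.124, -0.33, -0.0]
ft_force: [-0.1, 0.1, 0.6]
width: 21.0
grasp_force: 0.0
t 19.4 tcp [500.4 253.1  45.6] yawx -0.2102 tilt [-0. -0.] w 21.0 gf 0.0 F [-0.1  0.1  0.6]
0 0.0 0.0
5 3.7 7.8
10 8.0 15.2
15 12.9 22.3
20 18.5 28.8
25 24.6 34.9
30 31.2 40.4
35 38.3 45.3
40 45.7 49.6
45 53.5 53.2
50 61.6 56.1
```

```bash
python3 -m handwheel '[[0,0,0,0,0,0,1],[0,0,0,0,0,0,1],[0,0,0,0,0,0,1]]'
python3 -m handwheel '[[1.8,0,-4,0,0,0,1],[1.9,0,-3.8,0,0,0,1],[2.1,0,-3.7,0,0,0,1],[2.2,0,-3.7,0,0,0,1],[0,0,0,0,0,0,1],[0,0,0,0,0,0,1]]'
python3 -c "
from h import *
delta(None)"
```

```text
t: 19.77
ee_pos: [500.6, 253.7, 45.7]
orientation: [-3.123, 0.33, -0.001]
ft_force: [0.9, 6.1, -1.1]
width: 9.8
grasp_force: 30.0
t: 20.52
ee_pos: [508.1, 252.1, 60.7]
orientation: [-3.123, 0.33, 0.0]
ft_force: [-0.6, 5.7, -0.7]
width: 9.7
grasp_force: 30.0
t 20.52 tcp [508.1 252.1  60.7] yawx -0.2106 tilt [-0.      0.0009] w 9.7 gf 30.0 F [-0.6  5.7 -0.7]
```

```bash
python3 -m handwheel '[[2.4,0,-3.6,0,0,0,1],[2.5,0,-3.5,0,0,0,1],[2.7,0,-3.3,0,0,0,1],[2.9,0,-3.2,0,0,0,1],[3,0,-3.1,0,0,0,1],[3.1,0,-3,0,0,0,1],[3.2,0,-2.8,0,0,0,1],[3.4,0,-2.7,0,0,0,1],[0,0,0,0,0,0,1]]'
python3 -m handwheel '[[3.5,0,-2.5,0,0,0,1],[3.6,0,-2.4,0,0,0,1],[3.7,0,-2.2,0,0,0,1],[3.7,0,-2.1,0,0,0,1],[3.9,0,-1.9,0,0,0,1],[3.9,0,-1.7,0,0,0,1],[0,0,0,0,0,0,1],[0,0,0,0,0,0,1]]'
python3 - <<'E'
from h import *
delta(None)
o=sensors.get_obs(); R=Ro.from_rotvec(o['orientation']).as_matrix()
g=o['ee_pos']-19*R[:,2]; b=np.array([540.5,244.7]); y=-.2102; ux=np.array([np.cos(y),np.sin(y)])
for b in ([540.5,244.7],[541.3,244.7],[539.6,244.7]):
    h=np.array(b)+50*ux; px=(h-g[:2])@ux; pz=g[2]-26.5; print('lid angle est',np.degrees(np.arctan2(pz,px)-np.arctan2(38,91)),np.hypot(px,pz))
s=cam('side');t=cam('top');cv2.imwrite('pics/s5.png',np.hstack([cv2.resize(s['frame'][100:220,200:320],(400,400)),cv2.resize(t['frame'][120:220,160:310],(400,267)) .repeat(1,0) if 0 else cv2.resize(t['frame'][120:240,160:280],(400,400))]))
def corner(k,yy):
    c,sn=np.cos(np.radians(k)),np.sin(np.radians(k)); X=-100;Z=12.5
    x=50+X*c+Z*sn; z=26.5-X*sn+Z*c
    return np.array([540.5+x*np.cos(y)-yy*np.sin(y),244.7+x*np.sin(y)+yy*np.cos(y),z])
for k in (40,45,50): print(k,((proj(s,corner(k,-102.5))-[200,100])/.3).round(),((proj(s,corner(k,102.5))-[200,100])/.3).round())
E
```

```text
t: 21.65
ee_pos: [530.4, 247.3, 86.0]
orientation: [-3.123, 0.33, 0.002]
ft_force: [-2.3, 6.1, -0.1]
width: 9.8
grasp_force: 30.0
t: 22.65
ee_pos: [552.0, 242.6, 99.0]
orientation: [-3.124, 0.33, 0.002]
ft_force: [-2.8, 5.4, 3.3]
width: 9.9
grasp_force: 30.0
t 22.65 tcp [552.  242.6  99. ] yawx -0.2106 tilt [-0.0013  0.0008] w 9.9 gf 30.0 F [-2.8  5.4  3.3]
lid angle est 44.610763997208295 99.14923673365455
lid angle est 44.19501249310155 99.4540954115059
lid angle est 45.08152229581519 98.81255153149094
40 [182. 249.] [221. 170.]
45 [189. 244.] [228. 165.]
50 [198. 240.] [235. 161.]
```

View pics/s5.png

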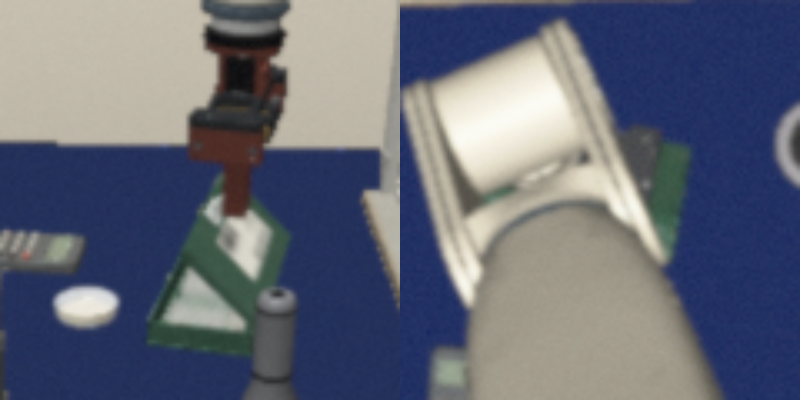

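The lid is open. Its near top corner is at about (188,242), against (189,244) predicted for 45°, and the tab is still pinched. I'll let it settle, then hand in.

```bash
python3 -m handwheel '[[0.4,0,-0.2,0,0,0,1],[0,0,0,0,0,0,1],[0,0,0,0,0,0,1],[0,0,0,0,0,0,1],[0,0,0,0,0,0,1]]' && python3 -c "
from h import *
delta(None); print(ctrl.close_job())"
```

```text
t: 23.38
ee_pos: [552.2, 242.5, 99.1]
orientation: [-3.124, 0.33, 0.003]
ft_force: [-3.9, 5.8, 2.4]
width: 9.9
grasp_force: 30.0
t 23.38 tcp [552.2 242.5  99.1] yawx -0.2106 tilt [-0.0016  0.0008] w 9.9 gf 30.0 F [-3.9  5.8  2.4]
the job is handed in; nothing more can be done
None
```

The job is handed in at 23.4 s: I held the reader upright about 7 cm above the label for 2.5 s, set it back on its pad and released it, and the lid is still gripped by its tab at about 45°.

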